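# Hang the slotted display tray on the stand's pin

### The job

Hang the slotted display hanger on the stand's pin: pick it up, slide its side slot sideways over the pin behind the pin's head, let it settle down so that the pin sits fully home in the pocket at the slot's inner end, and leave it hanging there free and still. The collar that carries the pin is clamped only roughly at its height, so feel for the pin and go gently: never push, pull or knock the stand hard (keep under about 12 N). Leave the other hanger, which has only a closed hole, and everything else on the table alone.

Things in the scene. Friction and masses are not known exactly. Their poses are not given: they have to be found in the camera images.
- hanger_mid (a point): Centre of the slotted hanger (bare aluminium, 0.25-0.42 kg), 82.5 mm above its underside. Upright plate 8 mm thick (y), 80 wide (x +-40), 165 tall, on its own tray foot 72 (x) by 56 (y), 12 high. x points to the slot's mouth, y across the plate, z up. Solid plate above 106 mm (heights from the underside): grip it near the top, across the 8 mm. Balanced about x = 0.
- hanger_seat (a point): Middle of the slot pocket's ceiling in the slotted hanger, 106 mm up, x = 0, mid-thickness; axes as hanger_mid. The slot is a level channel, 81 to 93 mm up, from the plate's +x edge in to x = -6.5. At its inner end the pocket, 13 mm wide (x +-6.5), rises from the channel to this flat ceiling. When hung, the ceiling rests on top of the pin.
- hanger_lip (a point): End of the slotted hanger's upper lip, at its underside: x = +62, 93 mm up; axes as hanger_mid. The lip is 17 mm high and juts 22 mm beyond the plate's +x edge over the slot's mouth; its underside is level with the channel's ceiling, so it can be rested on the pin first and slid along.
- stand_pin (a point): Mark on the fixed stand at the nominal axis of its level steel pin (9 mm diameter), mid-way along the free part, 150 mm above the table; x level, square to the pin, y along it to the column, z up. THE PIN'S TRUE HEIGHT IS UNMEASURED: clamped firmly 0 to 18 mm above or below the mark. Free part y +-22 mm, from a 20 mm thick sleeve (+y) to a 24 mm head (-y). Hung, the hanger's axes lie along these.
- stand_column (a point): Top centre of the stand's upright column (22 mm diameter, 156 mm high), 80 mm from the pin's mark along +y; axes as stand_pin. A round collar on it, 38 mm in diameter, reaches at most 186 mm above the table. Flat base 16 mm high: x +-60 mm, y from -100 to +50 mm of the column.
- plain_mid (a point): Centre of the other hanger, 82.5 mm above its underside: same material and outer size but no jutting lip, and only a closed square 13 mm hole, which cannot pass the pin's head. Not to be moved.
Things that resemble listed ones, but are neither listed nor needed, are in the scene too. What is meant by the part that bears stand_pin is not green, and is the smaller of those in its own colour.

How it is judged:
On the way, in this order (a step that is already met when the one before it is completed fails the run):
1. the slotted hanger is lifted clear of the table (height (world z) of hanger_mid above 0.1125 m), for 0.2 s.
2. the slot has been slid over the pin: the pocket is under or over the pin, between sleeve and head (x of hanger_seat in the frame of stand_pin between -0.006 and 0.006 m and y of hanger_seat in the frame of stand_pin between -0.019 and 0.019 m and z of hanger_seat in the frame of stand_pin between -0.0165 and 0.042 m and angle between hanger_mid's own z axis and vertical below 0.25 rad), for 0.1 s.
At the end, for the whole second after the job is handed in: The slotted hanger hangs free on the stand's pin, borne by it: hanger_seat within 6 mm of stand_pin sideways (x), 19 mm along the pin (y) and -16.5 to +25.5 mm in height; upright within 0.15 rad, its y within 0.4 rad of the pin; at rest (under 0.03 m/s, 0.3 rad/s) (x of hanger_seat in the frame of stand_pin between -0.006 and 0.006 m and y of hanger_seat in the frame of stand_pin between -0.019 and 0.019 m and z of hanger_seat in the frame of stand_pin between -0.0165 and 0.0255 m and contact force between hanger and stand above 1.2 N and angle between hanger_mid's own z axis and vertical below 0.15 rad and angle between the y axis of hanger_mid and the y axis of stand_pin, either way round below 0.4 rad and linear speed of hanger below 0.03 m/s and angular speed of hanger below 0.3 rad/s); the robot touches nothing.
It fails at once if the hanger presses or knocks on the stand with more than 14 N (contact force between hanger and stand above 14 N).
It fails at once if the robot itself presses on the stand with more than 14 N (contact force between any of the fingers, the arm and stand above 14 N).
It fails at once if the other hanger or another thing on the table is moved by more than 20 mm (distance of any of plain_mid, sphere, quartz, jar, lens, slice, tower from where it was at the start of the episode above 0.02 m).
It also fails if it takes over 59 s, if anything falls off the work surface, if the arm or the gripper's body presses on something with over 40 N, if the wrist force passes 120 N, or if a joint passes its speed limit or range.

### The arm

A 6-joint arm with a two-finger parallel gripper is mounted at the origin on the work surface. World frame = base frame: x ahead of the robot, y to its left, z up, the work surface at z = 0. Lengths are in m, angles in rad, forces in N, time in s.
With the tool pointing down it reaches from about 0.35 to 0.85 m from the base axis. Payload 8.1 kg.
Tool frame: the origin (TCP) lies at the very end of the fingers, on their centre line; the grasp point (between the pads) lies robot.grip_point_offset behind it (robot.grip_point_offset is the distance from the TCP to the grasp point, in m); z points along the fingers, y is the line along which they close (so a half turn about z gives the same grasp; the last joint's range is limited). The gripper opens to 93 mm and grips with 3 to 60 N. Pads are 15 mm wide; open, the fingers measure 128 mm over their backs; the gripper's body (75 mm by 188 mm) begins 65 mm behind the grasp point.
Start: joints at [-1.306, 0.13, 1.488, -0, 1.523, -0.085], TCP at [0.206, -0.564, 0.219] pointing down, gripper open.
Joint ranges: [-2.96, 2.96], [-0.89, 2.26], [0.02, 2.5], [-1.34, 4.48], [0, 2.73], [-2.66, 2.66]. Speed limits (rad/s): [2.39, 2.39, 2.79, 3.14, 3.14, 3.14].

### API

Orientations are given as a rotation vector (axis times angle).
In Python, from plant import robot, eyes gives the robot as it stands. The module is installed in compiled form; this text tells all that it offers.
- The arm moves only by the tool apply_moves, never from a script. Its argument "steps" is one flat list of numbers, 7 for each row, row after row: the shift along the tool's x, y, z in units of 30 mm (1.0 is 30 mm), then the turn, a rotation vector about the tool's x, y, z in units of 6 degrees (1.0 is 6 degrees), then the opening in per cent of the stroke, from 0 (shut) to 100 (fully open). In form: [dx, dy, dz, ax, ay, az, fingers, dx, dy, dz, ax, ay, az, fingers, ...]. A call has 1 to 12 rows; each row shifts and turns the commanded pose from where the row before left it, along the tool's axes as they then stand; what a row does not reach is not made up. A row lasts 1/12 s, in which the tool goes at most 41.7 mm and 7.16 degrees, less where a joint would pass 70% of its speed; a pose out of reach is approached as far as the arm can. A call is refused whole if a number of a shift passes 1 or a number of a turn 1, either way. A call with a gripper value outside its range is refused whole. The fingers move at their own pace and stop on an object; "grip_force" is the grip in N (left out, the last holds). Time passes only in rows, so rows that do not move let the fingers close. It gives the time, the measured TCP pose, the force, the opening and the grip force at its end, in the units of the state.
- robot.read_state(): the state, without advancing time (a new reading comes with each control period).
- eyes.read_camera(name): name is "scene" or "top" or "wrist"; returns the picture (400x640x3 uint8, red, green, blue); there is no depth.
- eyes.calibration(name): a dict with "K" (3x3 intrinsics, pixels), "k1" (the pictures are not rectified: a ray, as slopes to the right and down, at radius r is drawn at 1 + k1 r^2 times it, then the intrinsics apply), "R" (3x3) and "t" (3): a world point X has camera coordinates R X + t. Camera axes: x right, y down, z forward; pixel columns grow to the right and rows downward; lengths in m; the calibration is good to about 2 mm. A picture is of the moment at which its call begins: read the wrist's pose just before it. calibration takes no time and is no camera call; for the wrist camera it gives the pose at the moment of the call.
- robot.close_job(): hands the job in; it is judged then, once.
Trained networks look in the newest picture that a camera, given by its name, has taken for a name from the list of things; names that differ only in an ending like _2 or _b are one class to them, and where a whole thing is asked for, a point or a joint stands for the part that bears it (a point fixed in the world has none). Each returns a list of dicts, best first, with "conf" (0 to 1); they miss things now and then, are a little off and sometimes report something else, mostly with a low value. They report only what shows in the picture. A call takes as long as a camera call. They do not tell look-alikes from the thing itself.
- eyes.search_frame(camera, thing): "rect" ([left, top, width, height] in pixels, round what is visible of it).
- eyes.place_of(camera, thing): "xy" ([column, row] in pixels: a listed point, or the origin of a listed thing).
The state is a dict: "t": time; "q": joint angles; "dq": joint speeds; "joint_torque": joint torques, N m; "tool_pos": TCP position; "orientation": TCP orientation; "force": force on the tool from outside, world axes, zero at the start; "wrist_torque": the same for the moment, N m; "opening": finger opening in m; "gripper_force": force on a finger pad.
Only numpy, scipy, OpenCV 4.12 (cv2) and the standard library are available. Lean on these libraries where they do the work, as an engineer would, in place of code of your own. Each camera call takes 0.05 s, during which the arm holds its last target. There are 200 camera calls.

## Working session

There is one attempt and no reset: what is moved stays moved. The work goes in short steps, Python scripts to look and compute and a tool call to move; the robot and the scene stay as the last step left them, time stands still between calls to the robot, and variables do not carry over. Pictures are saved under pics/ and viewed, at most 10 in all, crops included, and the job is handed in when it is done.

Besides the shell and the picture viewer there is one more tool, called after "Emit:" as name(argument=value, ...) on one line, values as JSON. apply_moves: Moves the arm, as the interface text tells. Its arguments: {"type":"object","properties":{"steps":{"type":"array"},"grip_force":{"type":"number"}},"required":["steps"]}

```bash
mkdir -p pics; python3 - <<'E'
from plant import robot, eyes
import cv2,numpy as np
print(robot.read_state(), robot.grip_point_offset)
for c in("scene","top"):
    im=eyes.read_camera(c); cv2.imwrite(f"pics/{c}0.png",im[:,:,::-1])
    k=eyes.calibration(c); print(c,k)
    for n in("hanger_mid","hanger_seat","hanger_lip","stand_pin","stand_column","plain_mid"):
        print(n,[(np.round(d["xy"],1).tolist(),round(d["conf"],2)) for d in eyes.place_of(c,n)][:4])
E
```

```text
{'t': 0.0, 'q': array([-1.30639048e+00,  1.31157740e-01,  1.48925268e+00, -1.81310721e-05,
        1.52298972e+00, -8.53740069e-02]), 'dq': array([-0.00129136, -0.00123531, -0.00096942, -0.00019693, -0.00091983,
       -0.00071602]), 'joint_torque': array([ 1.70460230e-04, -5.59835207e+01, -4.91761136e+01,  7.67533877e-02,
        3.57865531e-02, -1.36688841e-04]), 'tool_pos': array([ 0.20549781, -0.56311906,  0.21760409]), 'orientation': array([-3.09189840e+00, -5.46324723e-01,  2.81984618e-04]), 'force': array([-0.0596906 , -0.14776959, -0.00773787]), 'wrist_torque': array([ 0.01241691, -0.01496453, -0.00982466]), 'gripper_force': 0.0, 'opening': 0.09287620719373395} 0.0188
scene {'K': array([[509.55525086,   0.        , 322.35064244],
       [  0.        , 509.55525086, 193.82728785],
       [  0.        ,   0.        ,   1.        ]]), 'k1': -0.12081575667520772, 'R': array([[ 0.31767552,  0.94819359, -0.00334377],
       [ 0.60823855, -0.20648237, -0.76642736],
       [-0.72741194,  0.2414414 , -0.64232228]]), 't': array([-0.1475985 , -0.21175713,  1.56194183])}
hanger_mid [([20
[... 302 characters left out ...]
'K': array([[480.85402306,   0.        , 324.75507033],
       [  0.        , 480.85402306, 201.00992667],
       [  0.        ,   0.        ,   1.        ]]), 'k1': -0.07331875313555859, 'R': array([[ 0.01005561, -0.99994455,  0.00312873],
       [-0.9950383 , -0.0103159 , -0.0989564 ],
       [ 0.09898318, -0.00211814, -0.99508685]]), 't': array([0.00420568, 0.45403348, 1.14446923])}
hanger_mid [([450.5, 144.7], 0.83)]
hanger_seat [([452.6, 147.0], 0.81)]
hanger_lip [([426.0, 133.9], 0.73)]
stand_pin [([166.4, 219.3], 0.88), ([230.8, 134.4], 0.87), ([470.9, 210.8], 0.79)]
stand_column [([164.3, 271.4], 0.97), ([466.5, 250.0], 0.97), ([229.1, 162.7], 0.83)]
plain_mid [([345.6, 194.8], 0.6)]
```

View pics/scene0.png

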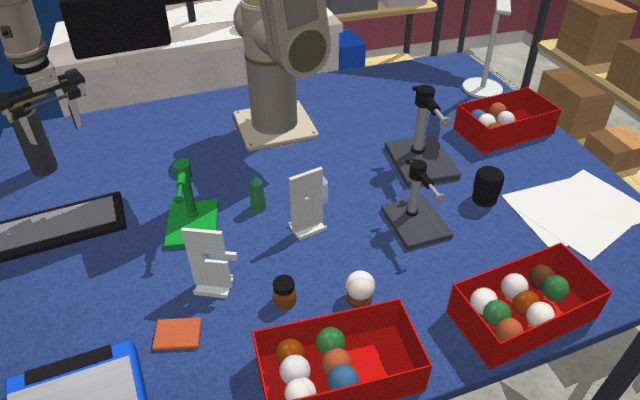

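View pics/top0.png

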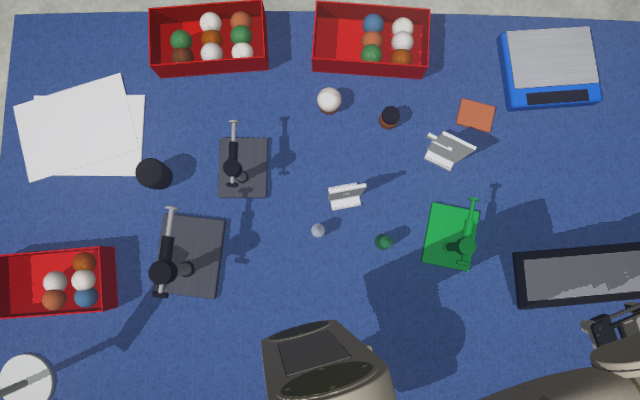

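The scene has three stands: a green one (scene 181,190 / top 471,211), a large dark one (439,116 / 166,219) and a small dark one (435,187 / 231,134). I choose the small dark one, since the target isn't green and is the smaller of its colour. The slotted hanger, with its lip, is at scene (207,260) / top (450,145). The plain hanger is at (308,203) / (346,195).

```bash
cat > h.py <<'E'
from plant import robot, eyes
import cv2,numpy as np
from scipy.spatial.transform import Rotation as Rot
np.set_printoptions(precision=4,suppress=True)
def ray(k,px):
    u=cv2.undistortPoints(np.array([[px]],float),k["K"],np.array([k["k1"],0,0,0.]))[0,0]
    d=k["R"].T@np.array([u[0],u[1],1]); return -k["R"].T@k["t"], d/np.linalg.norm(d)
def tri(obs):
    A=np.zeros((3,3));b=np.zeros(3);P=[]
    for k,px in obs:
        o,d=ray(k,px);M=np.eye(3)-np.outer(d,d);A+=M;b+=M@o;P.append((o,M))
    x=np.linalg.solve(A,b); return x,[np.linalg.norm(M@(x-o)) for o,M in P]
def atz(k,px,z):
    o,d=ray(k,px); return o+d*(z-o[2])/d[2]
def proj(k,X):
    p,_=cv2.projectPoints(np.array(X,float).reshape(-1,1,3),cv2.Rodrigues(k["R"])[0],k["t"],k["K"],np.array([k["k1"],0,0,0.]));return p[:,0]
E
python3 - <<'E'
from h import *
s=eyes.calibration("scene");t=eyes.calibration("top")
for n,a,b in[("mid",(206.6,260.4),(450.5,144.7)),("lip",(239.1,257.2),(426,133.9)),("pin",(434.7,187.3),(230.8,134.4)),("col",(416,166),(229.1,162.7)),
 ("pinL",(438.8,116.1),(166.4,219.3)),("plain",(307.9,202.8),(345.6,194.8))]:
    print(n,*tri([(s,a),(t,b)]))
print("colz",atz(s,(416,166),.156),atz(t,(229.1,162.7),.156))
print("pinz",atz(s,(434.7,187.3),.15),atz(t,(230.8,134.4),.15))
print("mid z",atz(s,(206.6,260.4),.0825),atz(t,(450.5,144.7),.0825),"lip",atz(s,(239.1,257.2),.093),atz(t,(426,133.9),.093))
im=cv2.imread("pics/scene0.png")
c=np.hstack([cv2.resize(im[150:260,370:470],None,fx=4,fy=4,interpolation=2),cv2.resize(im[215:315,170:260],(396,440),interpolation=2)])
cv2.imwrite("pics/crop.png",c)
E
```

```text
mid [ 0.5824 -0.2835  0.0881] [np.float64(0.00043599622543515635), np.float64(0.00043599622543522297)]
lip [ 0.6048 -0.222   0.0997] [np.float64(0.0013310894628230333), np.float64(0.0013310894628229511)]
pin [0.5861 0.2164 0.1491] [np.float64(0.001017024112351084), np.float64(0.0010170241123510805)]
col [0.5185 0.2101 0.1612] [np.float64(0.006806414734040006), np.float64(0.0068064147340401076)]
pinL [0.3929 0.3308 0.1955] [np.float64(0.00632093300070923), np.float64(0.006320933000709248)]
plain [ 0.4644 -0.037   0.0753] [np.float64(0.002339824983188992), np.float64(0.0023398249831889546)]
colz [0.5121 0.2064 0.156 ] [0.5221 0.2176 0.156 ]
pinz [0.5869 0.2146 0.15  ] [0.5863 0.2172 0.15  ]
mid z [ 0.5768 -0.2839  0.0825] [ 0.5838 -0.2846  0.0825] lip [ 0.5989 -0.2202  0.093 ] [ 0.6061 -0.2248  0.093 ]
```

View pics/crop.png

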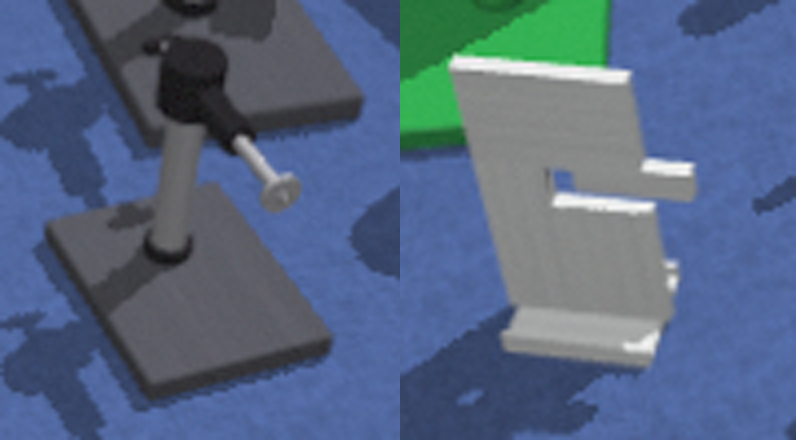

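The crop confirms both choices. The small dark stand has its collar, sleeve, pin and head, and the aluminium hanger has a side slot with the lip jutting to the right. I'm moving above the hanger now.

Emit:
apply_moves(steps=[0.94,-0.28,-0.3,0,0,0,100,0.94,-0.28,-0.3,0,0,0,100,0.94,-0.28,-0.3,0,0,0,100,0.94,-0.28,-0.3,0,0,0,100,0.94,-0.28,-0.3,0,0,0,100,0.94,-0.28,-0.3,0,0,0,100,0.94,-0.28,-0.3,0,0,0,100,0.94,-0.28,-0.3,0,0,0,100,0.94,-0.28,-0.3,0,0,0,100,0.94,-0.28,0,0,0,0,100,0.94,-0.28,0,0,0,0,100,0.94,-0.28,0,0,0,0,100])

```text
t: 1.7
tool_pos: [0.4902, -0.3521, 0.3001]
orientation: [3.093, 0.547, 0.001]
force: [0.1, -0.5, 0.2]
opening: 0.0932
gripper_force: 0.0
```

Emit:
apply_moves(steps=[0.94,-0.28,0,0,0,0,100,0.94,-0.28,0,0,0,0,100,0.94,-0.28,0,0,0,0,100,0.94,-0.28,0,0,0,0,100,0,0,0,0,0,-1,100,0,0,0,0,0,-1,100,0,0,0,0,0,-1,100,0,0,0,0,0,-1,100,0,0,0,0,0,-1,100,0,0,0,0,0,-1,100,0,0,0,0,0,-1,100,0,0,0,0,0,-1,100])

```text
t: 2.7
tool_pos: [0.5835, -0.2827, 0.2996]
orientation: [-2.599, -1.764, 0.0]
force: [0.2, -0.9, -0.1]
opening: 0.0931
gripper_force: 0.0
```

```bash
python3 - <<'E'
from h import *
k=eyes.calibration("wrist"); st=robot.read_state(); im=eyes.read_camera("wrist"); cv2.imwrite("pics/w1.png",im[:,:,::-1])
print(st["tool_pos"],Rot.from_rotvec(st["orientation"]).as_matrix(),st["q"],st["t"],st["force"]); print(k)
for n in("hanger_mid","hanger_seat","hanger_lip"):
    print(n,[(np.round(d["xy"],1).tolist(),round(d["conf"],2),atz(k,d["xy"],dict(hanger_mid=.0825,hanger_seat=.106,hanger_lip=.093)[n])) for d in eyes.place_of("wrist",n)][:4])
E
```

```text
[ 0.5835 -0.2827  0.2996] [[ 0.3691  0.9294 -0.0001]
 [ 0.9294 -0.3691  0.    ]
 [ 0.     -0.0001 -1.    ]] [-0.5303  0.2451  1.2132  0.      1.6833 -0.1522] 2.7 [ 0.1665 -0.9304 -0.1197]
{'K': array([[336.6773,   0.    , 319.4696],
       [  0.    , 336.6773, 200.9492],
       [  0.    ,   0.    ,   1.    ]]), 'k1': -0.019243100521030208, 'R': array([[ 0.9294, -0.3691,  0.0005],
       [-0.3523, -0.8865,  0.3   ],
       [-0.1103, -0.279 , -0.9539]]), 't': array([-0.6468, -0.1054,  0.4538])}
hanger_mid [([313.8, 175.5], 0.64, array([ 0.5752, -0.2861,  0.0825]))]
hanger_seat [([309.7, 176.5], 0.84, array([ 0.573 , -0.2806,  0.106 ]))]
hanger_lip [([313.4, 116.7], 0.63, array([ 0.6001, -0.2237,  0.093 ]))]
```

View pics/w1.png

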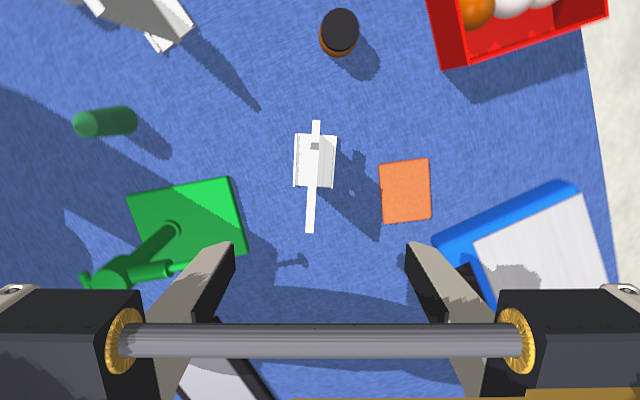

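```bash
python3 - <<'E'
from h import *
k=eyes.calibration("wrist")
A=atz(k,(309.5,233),.165);L=atz(k,(316.5,121),.110);B=atz(k,(314.5,151),.165)
print(A,L,B)
d=L-A;d=d[:2];print(np.linalg.norm(d),np.degrees(np.arctan2(d[1],d[0])),"mid",A[:2]+d/np.linalg.norm(d)*.04)
e=(B-A)[:2];print(np.linalg.norm(e),np.degrees(np.arctan2(e[1],e[0])))
im=cv2.imread("pics/w1.png");cv2.imwrite("pics/w1c.png",cv2.resize(im[105:245,270:360],None,fx=4,fy=4,interpolation=2))
E
```

```text
[ 0.5582 -0.3196  0.165 ] [ 0.6025 -0.2283  0.11  ] [ 0.5929 -0.2483  0.165 ]
0.10151175962273308 64.11475530407753 mid [ 0.5757 -0.2836]
0.07923650139953346 64.08982114506878
```

View pics/w1c.png

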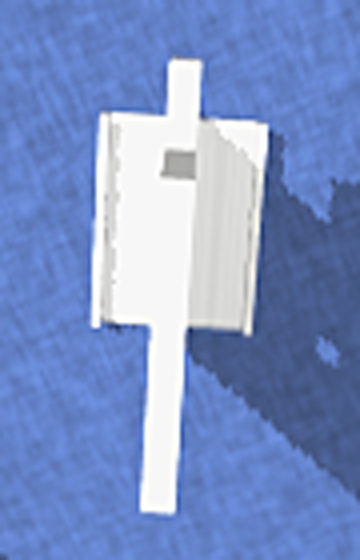

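The hanger sits at yaw 64°, mid (0.576, -0.284). I align, descend and grip.

Emit:
apply_moves(steps=[0,0,0,0,0,0.7,60,-0.14,-0.21,0,0,0,0,60,0,0,0.8,0,0,0,60,0,0,0.8,0,0,0,60,0,0,0.8,0,0,0,60,0,0,0.8,0,0,0,60,0,0,0.8,0,0,0,60,0,0,0.8,0,0,0,60,0,0,0.8,0,0,0,60,0,0,0,0,0,0,60], grip_force=45)

```text
t: 3.73
tool_pos: [0.5723, -0.282, 0.1254]
orientation: [-2.66, -1.656, 0.007]
force: [-0.5, 0.3, -1.7]
opening: 0.0558
gripper_force: 0.0
```

Emit:
apply_moves(steps=[0,0,0,0,0,0,0,0,0,0,0,0,0,0,0,0,0,0,0,0,0,0,0,0,0,0,0,0,0,0,0,0,0,0,0,0,0,0,0,0,0,0,0,0,0,0,0,0,0,0,0,0,0,0,0,0])

```text
t: 4.4
tool_pos: [0.576, -0.2837, 0.1318]
orientation: [2.666, 1.661, 0.0]
force: [2.1, -0.7, -2.8]
opening: 0.0076
gripper_force: 45.0
```

Emit:
apply_moves(steps=[0,0,-0.3,0,0,0,0,0,0,-0.6,0,0,0,0,0,0,-0.8,0,0,0,0,0,0,-0.8,0,0,0,0,0,0,-0.6,0,0,0,0,0,0,-0.3,0,0,0,0,0,0,0,0,0,0,0,0,0,0,0,0,0,0,0,0,0,0,0,0,0,0,0,0,0,0,0,0])

```text
t: 5.23
tool_pos: [0.575, -0.2832, 0.2313]
orientation: [-2.664, -1.659, 0.003]
force: [0.2, -0.3, -3.6]
opening: 0.0078
gripper_force: 45.0
```

Emit:
apply_moves(steps=[0.3,-0.14,0,0,0,0,0,0.73,-0.33,0,0,0,0,0,0.73,-0.33,0,0,0,0,0,0.73,-0.33,0,0,0,0,0,0.73,-0.33,0,0,0,0,0,0.73,-0.33,0,0,0,0,0,0.73,-0.33,0,0,0,0,0,0.73,-0.33,0,0,0,0,0,0.73,-0.33,0,0,0,0,0,0.73,-0.33,0,0,0,0,0,0.73,-0.33,0,0,0,0,0,0.73,-0.33,0,0,0,0,0])

```text
t: 6.23
tool_pos: [0.5838, -0.0077, 0.2328]
orientation: [-2.665, -1.661, 0.001]
force: [0.7, -0.2, -3.3]
opening: 0.0078
gripper_force: 45.0
```

Emit:
apply_moves(steps=[0.73,-0.33,0,0,0,-0.7,0,0,0,0,0,0,-0.7,0,0,0,0,0,0,-0.7,0,0,0,0,0,0,-0.7,0,0,0,0,0,0,-0.7,0,0,0,0,0,0,-0.5,0,0,0,0,0,0,-0.3,0,0,0,0,0,0,0,0,0,0,0,0,0,0,0,0,0,0,0,0,0,0,0])

```text
invalid input
```

```bash
python3 - <<'E'
from h import *
k=eyes.calibration("wrist"); st=robot.read_state(); im=eyes.read_camera("wrist"); cv2.imwrite("pics/w2.png",im[:,:,::-1])
print(st["tool_pos"],Rot.from_rotvec(st["orientation"]).as_matrix(),st["q"],st["t"],st["force"])
for n in("stand_pin","stand_column"):
    print(n,[(np.round(d["xy"],1).tolist(),round(d["conf"],2),atz(k,d["xy"],dict(stand_pin=.15,stand_column=.156)[n])) for d in eyes.place_of("wrist",n)][:4])
E
```

```text
[ 0.5838 -0.0077  0.2328] [[ 0.4407  0.8977 -0.0013]
 [ 0.8977 -0.4407  0.0004]
 [-0.0002 -0.0013 -1.    ]] [-0.1011  0.0827  1.5136  0.0003  1.5466  0.3552] 6.2333 [ 0.6875 -0.1986 -3.2697]
stand_pin []
stand_column []
```

View pics/w2.png

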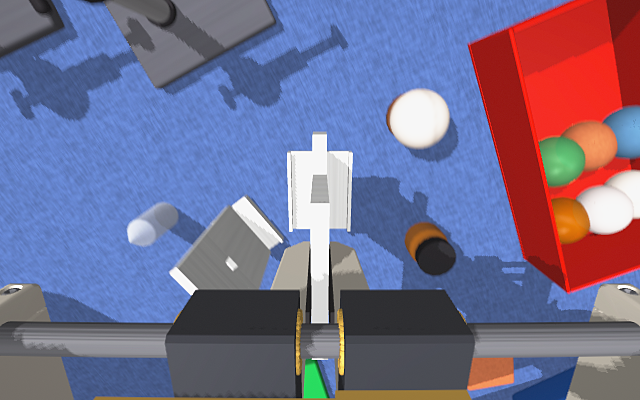

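The view shows the hanger held straight, with the plain hanger clear at (230,250) and the stand base at the top left (190,30). I continue to the stand.

Emit:
apply_moves(steps=[0.73,-0.33,0,0,0,0,0,0.73,-0.33,0,0,0,0,0,0.73,-0.33,0,0,0,0,0,0.73,-0.33,0,0,0,0,0,0.35,-0.17,0,0,0,0,0,0,0,0,0,0,-0.7,0,0,0,0,0,0,-0.8,0,0,0,0,0,0,-0.8,0,0,0,0,0,0,-0.8,0,0,0,0,0,0,-0.8,0,0,0,0,0,0,-0.4,0,0,0,0,0,0,0,0])

```text
t: 7.38
tool_pos: [0.5876, 0.0972, 0.2332]
orientation: [-2.227, -2.216, 0.001]
force: [-0.6, -0.6, -3.1]
opening: 0.0073
gripper_force: 45.0
```

```bash
python3 - <<'E'
from h import *
k=eyes.calibration("wrist"); st=robot.read_state(); im=eyes.read_camera("wrist"); cv2.imwrite("pics/w3.png",im[:,:,::-1])
print(st["tool_pos"],Rot.from_rotvec(st["orientation"]).as_matrix(),st["q"],st["t"],st["force"])
for n in("stand_pin","stand_column"):
    print(n,[(np.round(d["xy"],1).tolist(),round(d["conf"],2),atz(k,d["xy"],dict(stand_pin=.15,stand_column=.156)[n])) for d in eyes.place_of("wrist",n)][:4])
E
```

```text
[0.5876 0.0972 0.2332] [[ 0.005   1.     -0.0007]
 [ 1.     -0.005  -0.0006]
 [-0.0006 -0.0007 -1.    ]] [ 0.0781  0.1135  1.4801 -0.0005  1.5488  0.0831] 7.3833 [-0.5526 -0.6013 -3.1121]
stand_pin [([328.0, 48.7], 0.83, array([0.5936, 0.2105, 0.15  ]))]
stand_column [([205.6, 49.6], 0.77, array([0.5121, 0.2098, 0.156 ]))]
```

View pics/w3.png

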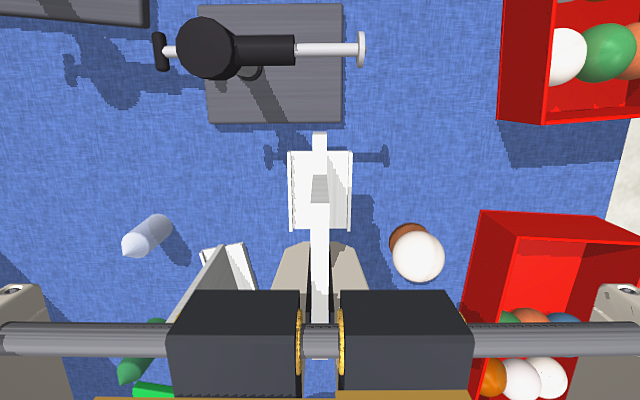

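The pin lies level across the picture, from the sleeve end (295,48) to the head (358,48), square to the held hanger. The lip end is at (320,133). I estimate the pin's height from the picture before probing.

```bash
python3 - <<'E'
from h import *
k=eyes.calibration("wrist")
im=cv2.imread("pics/w3.png",0); print(im[48,285:370].tolist()); print(im[30:66,325].tolist())
for h in(.132,.14,.15,.16,.168):
    a=atz(k,(295,48),h);b=atz(k,(357,48),h);print(h,a,b,np.linalg.norm(a-b))
s=eyes.calibration("scene");t=eyes.calibration("top");ims=cv2.imread("pics/scene0.png");imt=cv2.imread("pics/top0.png")
# head centre triangulation: scene crop head at (280,192)/4+(370,150)
cv2.imwrite("pics/c4.png",np.hstack([cv2.resize(ims[170:210,415:455],None,fx=10,fy=10,interpolation=2),cv2.resize(imt[112:152,212:252],None,fx=10,fy=10,interpolation=2)]))
E
```

```text
[56, 57, 55, 55, 55, 56, 56, 53, 25, 178, 168, 155, 246, 241, 237, 236, 236, 236, 236, 236, 236, 237, 237, 237, 236, 236, 236, 236, 236, 236, 236, 236, 235, 235, 235, 235, 235, 235, 235, 235, 235, 235, 235, 234, 234, 234, 233, 233, 233, 234, 234, 233, 233, 233, 233, 233, 233, 233, 233, 233, 233, 232, 232, 232, 232, 232, 232, 232, 232, 232, 233, 236, 235, 152, 160, 235, 228, 230, 236, 233, 135, 137, 133, 121, 121]
[122, 119, 117, 115, 117, 116, 115, 116, 115, 115, 117, 114, 98, 204, 227, 231, 233, 237, 235, 228, 218, 212, 196, 177, 153, 121, 103, 117, 116, 120, 117, 118, 116, 121, 118, 117]
0.132 [0.5705 0.2138 0.132 ] [0.6157 0.2134 0.132 ] 0.04520022985254659
0.14 [0.571  0.2128 0.14  ] [0.6149 0.2124 0.14  ] 0.04384402697275602
0.15 [0.5717 0.2115 0.15  ] [0.6138 0.2112 0.15  ] 0.04214877337301781
0.16 [0.5723 0.2103 0.16  ] [0.6128 0.21   0.16  ] 0.040453519773279704
0.168 [0.5729 0.2093 0.168 ] [0.612 0.209 0.168] 0.03909731689348914
```

View pics/c4.png

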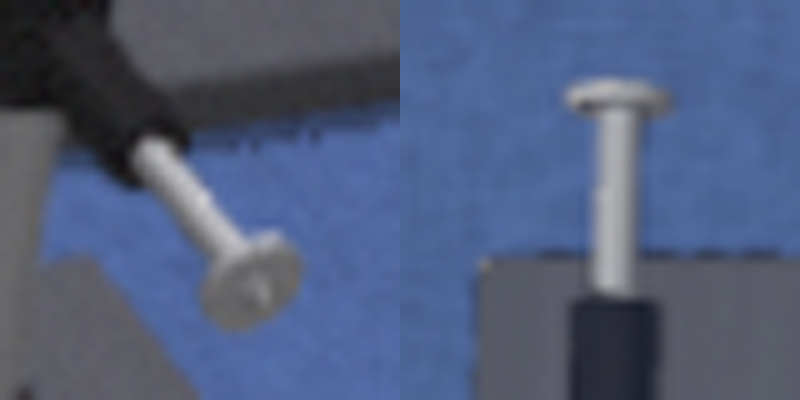

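```bash
python3 - <<'E'
from h import *
s=eyes.calibration("scene");t=eyes.calibration("top")
print(tri([(s,(430,185.3)),(t,(233,141.5))]));print(tri([(s,(438.3,194.8)),(t,(233.6,122.7))]))
E
```

```text
(array([0.5716, 0.2126, 0.1444]), [np.float64(0.0003416706762922814), np.float64(0.00034167067629230344)])
(array([0.6122, 0.2108, 0.1503]), [np.float64(0.0010195978424331264), np.float64(0.0010195978424331537)])
```

Emit:
apply_moves(steps=[0.3,0.1,0,0,0,0,0,0.5,0.08,0,0,0,0,0,0.5,0,0,0,0,0,0,0.5,0,0,0,0,0,0,0.23,0,0,0,0,0,0,0,0,0.3,0,0,0,0,0,0,0.3,0,0,0,0,0,0,0,0,0,0,0,0,0,0,0,0,0,0,0,0,0,0,0,0,0])

```text
t: 8.37
tool_pos: [0.5933, 0.1583, 0.2152]
orientation: [-2.229, -2.213, 0.001]
force: [-0.4, 0.3, -3.2]
opening: 0.0075
gripper_force: 45.0
```

```bash
python3 - <<'E'
from h import *
k=eyes.calibration("wrist"); st=robot.read_state(); im=eyes.read_camera("wrist"); cv2.imwrite("pics/w4.png",im[:,:,::-1])
print(st["tool_pos"],st["orientation"],st["t"],st["force"],st["wrist_torque"])
b=st["tool_pos"]; X=lambda x,z:[b[0],b[1]+x,b[2]-.1318+z]
print(proj(k,[X(.062,.110),X(.04,.110),X(-.0,.165)]))
E
```

```text
[0.5933 0.1583 0.2152] [-2.229  -2.2134  0.0013] 8.3667 [-0.4236  0.3382 -3.2085] [-0.0634 -0.0743 -0.0226]
[[319.2628 135.3826]
 [319.544  174.5182]
 [320.1656 289.2786]]
```

View pics/w4.png

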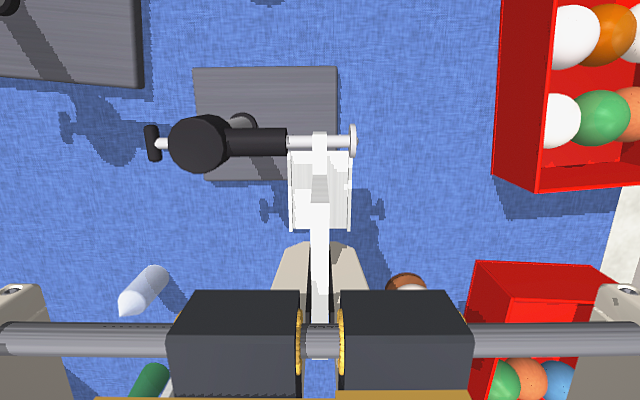

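The lip tip at (320,132) lies over the pin, whose axis is at row 142, between the sleeve end (288) and the head (353). I lower gently and feel for contact.

Emit:
apply_moves(steps=[0,0,0.1,0,0,0,0,0,0,0.1,0,0,0,0,0,0,0.1,0,0,0,0,0,0,0.1,0,0,0,0,0,0,0,0,0,0,0,0,0,0,0,0,0,0])

```text
t: 8.92
tool_pos: [0.5933, 0.159, 0.2032]
orientation: [-2.228, -2.214, 0.001]
force: [0.1, 0.8, -3.4]
opening: 0.0078
gripper_force: 45.0
```

Emit:
apply_moves(steps=[0,0,0.05,0,0,0,0,0,0,0.05,0,0,0,0,0,0,0,0,0,0,0])

```text
t: 9.17
tool_pos: [0.5934, 0.159, 0.2003]
orientation: [-2.228, -2.214, 0.0]
force: [-0.0, -0.2, -3.6]
opening: 0.0075
gripper_force: 45.0
```

Emit:
apply_moves(steps=[0,0,0.05,0,0,0,0,0,0,0.05,0,0,0,0,0,0,0,0,0,0,0])

```text
t: 9.42
tool_pos: [0.5934, 0.159, 0.1972]
orientation: [-2.228, -2.214, 0.001]
force: [-0.1, -0.4, -3.1]
opening: 0.0077
gripper_force: 45.0
```

```bash
python3 - <<'E'
from h import *
st=robot.read_state();print(st["tool_pos"],st["t"],st["force"],st["wrist_torque"])
k=eyes.calibration("wrist"); im=eyes.read_camera("wrist")
g=im[:,:,0].astype(int); print(g[90:150,300].tolist())
E
```

```text
[0.5934 0.159  0.1972] 9.4167 [-0.1459 -0.3882 -3.0834] [-0.069  -0.0721 -0.0139]
[129, 127, 128, 130, 129, 125, 124, 126, 124, 123, 122, 122, 122, 126, 125, 122, 122, 124, 125, 124, 125, 123, 123, 127, 128, 126, 127, 128, 127, 126, 124, 125, 127, 126, 125, 125, 128, 127, 126, 127, 127, 127, 127, 127, 126, 127, 127, 126, 119, 162, 211, 227, 236, 241, 243, 244, 241, 236, 231, 225]
```

Emit:
apply_moves(steps=[0,0,0.04,0,0,0,0,0,0,0.04,0,0,0,0,0,0,0,0,0,0,0])

```text
t: 9.72
tool_pos: [0.5934, 0.159, 0.1949]
orientation: [-2.228, -2.214, 0.001]
force: [-0.1, -0.0, -4.1]
opening: 0.0078
gripper_force: 45.0
```

Emit:
apply_moves(steps=[0,0,0.04,0,0,0,0,0,0,0.04,0,0,0,0,0,0,0,0,0,0,0])

```text
t: 9.97
tool_pos: [0.5934, 0.159, 0.1925]
orientation: [-2.228, -2.214, 0.001]
force: [-0.1, 0.3, -2.9]
opening: 0.0078
gripper_force: 45.0
```

Emit:
apply_moves(steps=[0,0,0.04,0,0,0,0,0,0,0,0,0,0,0])

```text
t: 10.13
tool_pos: [0.5934, 0.159, 0.1914]
orientation: [-2.228, -2.214, 0.0]
force: [-0.6, 1.0, -4.5]
opening: 0.0077
gripper_force: 45.0
```

Emit:
apply_moves(steps=[0,0,0.04,0,0,0,0,0,0,0,0,0,0,0])

```text
t: 10.3
tool_pos: [0.5934, 0.159, 0.1902]
orientation: [-2.228, -2.214, 0.0]
force: [-0.1, -0.9, -3.4]
opening: 0.0076
gripper_force: 45.0
```

```bash
python3 - <<'E'
from h import *
st=robot.read_state();print(st["tool_pos"],st["t"],st["force"],st["wrist_torque"])
E
```

```text
[0.5934 0.159  0.1902] 10.3 [-0.1497 -0.9196 -3.4467] [-0.0503 -0.1252 -0.0089]
```

Emit:
apply_moves(steps=[0,0,0.03,0,0,0,0,0,0,0,0,0,0,0])

```text
t: 10.47
tool_pos: [0.5935, 0.159, 0.1894]
orientation: [-2.228, -2.214, 0.0]
force: [-0.2, 0.5, -2.7]
opening: 0.0073
gripper_force: 45.0
```

Emit:
apply_moves(steps=[0,0,0.03,0,0,0,0,0,0,0,0,0,0,0])

```text
t: 10.63
tool_pos: [0.5934, 0.159, 0.1885]
orientation: [-2.228, -2.214, 0.0]
force: [-0.5, 0.6, -3.2]
opening: 0.0079
gripper_force: 45.0
```

Emit:
apply_moves(steps=[0,0,0.03,0,0,0,0,0,0,0,0,0,0,0])

```text
t: 10.8
tool_pos: [0.5934, 0.159, 0.1875]
orientation: [-2.228, -2.214, 0.0]
force: [-0.2, -0.1, -3.6]
opening: 0.008
gripper_force: 45.0
```

```bash
python3 - <<'E'
from h import *
st=robot.read_state();print(st["tool_pos"],st["t"],st["force"],st["wrist_torque"])
E
```

```text
[0.5934 0.159  0.1875] 10.8 [-0.2131 -0.1005 -3.5688] [-0.0296 -0.096   0.0303]
```

Emit:
apply_moves(steps=[0,0,0.03,0,0,0,0,0,0,0,0,0,0,0])

```text
t: 10.97
tool_pos: [0.5937, 0.159, 0.1871]
orientation: [2.228, 2.214, 0.001]
force: [-1.5, -0.5, -2.1]
opening: 0.0073
gripper_force: 45.0
```

Emit:
apply_moves(steps=[0,0,0.03,0,0,0,0,0,0,0,0,0,0,0])

```text
t: 11.13
tool_pos: [0.5938, 0.159, 0.1867]
orientation: [2.228, 2.214, 0.001]
force: [-1.9, 0.2, 2.4]
opening: 0.0077
gripper_force: 45.0
```

```bash
python3 - <<'E'
from h import *
st=robot.read_state();print(st["tool_pos"],st["t"],st["force"],st["wrist_torque"])
k=eyes.calibration("wrist"); im=eyes.read_camera("wrist"); g=im[:,:,0].astype(int); print(g[70:150,300].tolist())
E
```

```text
[0.5938 0.159  0.1867] 11.1333 [-1.8913  0.2433  2.4416] [-0.006  0.326  0.053]
[125, 125, 122, 121, 122, 122, 123, 122, 122, 121, 123, 122, 122, 128, 131, 129, 126, 127, 131, 132, 129, 127, 130, 132, 129, 124, 124, 127, 126, 123, 122, 122, 122, 125, 128, 123, 122, 125, 126, 123, 125, 125, 123, 124, 128, 129, 126, 128, 129, 126, 127, 125, 125, 128, 126, 124, 126, 129, 128, 127, 127, 128, 127, 128, 128, 126, 127, 128, 126, 125, 123, 157, 202, 223, 233, 239, 243, 244, 242, 239]
```

Contact came at TCP z ≈ 0.187, so the pin top is at ≈ 0.1485. I back off about 1 mm above it and work out the slide distance.

Emit:
apply_moves(steps=[0,0,-0.1,0,0,0,0,0,0,0,0,0,0,0,0,0,0,0,0,0,0])

```text
t: 11.43
tool_pos: [0.5935, 0.1591, 0.1887]
orientation: [-2.228, -2.214, 0.0]
force: [0.4, -0.3, -3.2]
opening: 0.0079
gripper_force: 45.0
```

```bash
python3 - <<'E'
from h import *
st=robot.read_state();print(st["tool_pos"],st["t"],st["force"],st["wrist_torque"])
k=eyes.calibration("wrist"); im=eyes.read_camera("wrist"); cv2.imwrite("pics/w5.png",im[:,:,::-1]); g=im[:,:,0].astype(int)
for c in(298,304,340): print(c,g[128:165,c].tolist())
for c in(316,319,322): print(c,g[120:165,c].tolist())
z=st["tool_pos"][2]-.1318
for r in(128,129,130,131,132,133,134): print(r,atz(k,(319,r),z+.110)[1]-.062-st["tool_pos"][1])
for r in(140,144,146,148,150): print(r,atz(k,(300,r),.144)[1])
E
```

```text
[0.5935 0.1591 0.1887] 11.4333 [ 0.3905 -0.3272 -3.2216] [-0.0527 -0.1022 -0.0323]
298 [127, 125, 127, 128, 127, 128, 127, 125, 128, 128, 127, 126, 123, 164, 213, 228, 236, 241, 243, 244, 242, 237, 232, 226, 218, 191, 142, 231, 253, 248, 247, 247, 247, 247, 247, 247, 247]
304 [127, 126, 127, 128, 128, 128, 127, 126, 127, 127, 125, 123, 121, 166, 215, 229, 237, 241, 243, 244, 242, 237, 232, 226, 217, 190, 140, 233, 253, 248, 247, 247, 247, 247, 247, 247, 247]
340 [71, 69, 66, 64, 65, 66, 68, 70, 72, 75, 75, 64, 109, 183, 224, 233, 238, 241, 242, 243, 240, 234, 229, 223, 211, 179, 126, 255, 251, 248, 247, 247, 247, 247, 247, 247, 247]
316 [123, 125, 127, 126, 125, 125, 127, 126, 126, 126, 122, 144, 185, 200, 233, 250, 248, 247, 247, 247, 247, 247, 247, 247, 247, 247, 247, 247, 247, 247, 247, 247, 247, 247, 247, 247, 247, 247, 247, 247, 247, 247, 247, 247, 247]
319 [122, 125, 127, 127, 125, 125, 127, 127, 127, 125, 120, 158, 197, 199, 232, 250, 248, 247, 247, 247, 247, 247, 247, 247, 247, 247, 247, 247, 247, 247, 247, 247, 247, 247, 247, 247, 247, 247, 247, 247, 247, 247, 247, 247, 247]
322 [123, 125, 126, 127, 125, 126, 128, 126, 126, 124, 121, 159, 197, 199, 232, 250, 248, 247, 247, 247, 247, 247, 247, 247, 247, 247, 247, 247, 247, 247, 247, 247, 247, 247, 247, 247, 247, 247, 247, 247, 247, 247, 247, 247, 247]
128 0.003985438566022043
129 0.003448417549875127
130 0.0029104922781644227
131 0.002371659907073692
132 0.001831917581550463
133 0.0012912624352459101
134 0.0007496915904541268
140 0.21572601723583842
144 0.21325956773490848
146 0.21201997256334332
148 0.21077609430466582
150 0.2095279055797865
```

The pin axis is at y ≈ 0.2113 and the hanger sits about 0.8 mm ahead of the TCP, so the slide is about 51 mm. I do it slowly with force checks.

Emit:
apply_moves(steps=[0.1,0,0,0,0,0,0,0.1,0,0,0,0,0,0,0.1,0,0,0,0,0,0,0.1,0,0,0,0,0,0,0.1,0,0,0,0,0,0,0,0,0,0,0,0,0])

```text
t: 11.98
tool_pos: [0.5935, 0.1748, 0.1889]
orientation: [-2.228, -2.215, -0.0]
force: [-0.1, 0.1, -2.8]
opening: 0.0075
gripper_force: 45.0
```

Emit:
apply_moves(steps=[0.1,0,0,0,0,0,0,0.1,0,0,0,0,0,0,0.1,0,0,0,0,0,0,0.1,0,0,0,0,0,0,0,0,0,0,0,0,0])

```text
t: 12.4
tool_pos: [0.5936, 0.1867, 0.189]
orientation: [-2.228, -2.215, -0.0]
force: [0.0, 0.9, -3.1]
opening: 0.0077
gripper_force: 45.0
```

Emit:
apply_moves(steps=[0.1,0,0,0,0,0,0,0.1,0,0,0,0,0,0,0.1,0,0,0,0,0,0,0.1,0,0,0,0,0,0,0,0,0,0,0,0,0])

```text
t: 12.82
tool_pos: [0.5937, 0.1987, 0.1889]
orientation: [-2.228, -2.215, -0.0]
force: [-0.7, 0.2, -3.4]
opening: 0.008
gripper_force: 45.0
```

Emit:
apply_moves(steps=[0.1,0,0,0,0,0,0,0.1,0,0,0,0,0,0,0.1,0,0,0,0,0,0,0.1,0,0,0,0,0,0,0,0,0,0,0,0,0,0,0,0,0,0,0,0])

```text
t: 13.32
tool_pos: [0.5938, 0.2102, 0.1889]
orientation: [2.228, 2.215, -0.0]
force: [-0.2, -0.7, -3.4]
opening: 0.0075
gripper_force: 45.0
```

Emit:
apply_moves(steps=[0,0,0.04,0,0,0,0,0,0,0.04,0,0,0,0,0,0,0,0,0,0,0])

```text
t: 13.57
tool_pos: [0.5937, 0.2098, 0.1861]
orientation: [-2.228, -2.214, 0.001]
force: [0.5, -0.1, -3.5]
opening: 0.0077
gripper_force: 45.0
```

Emit:
apply_moves(steps=[0,0,0.04,0,0,0,0,0,0,0.04,0,0,0,0,0,0,0,0,0,0,0])

```text
t: 13.82
tool_pos: [0.5937, 0.2099, 0.1837]
orientation: [-2.228, -2.214, 0.001]
force: [-0.2, -0.9, -2.9]
opening: 0.0077
gripper_force: 45.0
```

Emit:
apply_moves(steps=[0,0,0.04,0,0,0,0,0,0,0.04,0,0,0,0,0,0,0.04,0,0,0,0,0,0,0.04,0,0,0,0,0,0,0,0,0,0,0])

```text
t: 14.23
tool_pos: [0.5936, 0.21, 0.1789]
orientation: [-2.228, -2.214, 0.001]
force: [-0.9, -0.1, -3.7]
opening: 0.0075
gripper_force: 45.0
```

The pin is in the pocket. The ceiling should touch at TCP z ≈ 0.1742, so I creep down.

Emit:
apply_moves(steps=[0,0,0.04,0,0,0,0,0,0,0.04,0,0,0,0,0,0,0.03,0,0,0,0,0,0,0,0,0,0,0,0,0,0,0,0,0,0])

```text
t: 14.65
tool_pos: [0.5937, 0.21, 0.1759]
orientation: [-2.228, -2.214, 0.0]
force: [-0.6, -0.8, -2.9]
opening: 0.0077
gripper_force: 45.0
```

Emit:
apply_moves(steps=[0,0,0.02,0,0,0,0,0,0,0,0,0,0,0])

```text
t: 14.82
tool_pos: [0.5938, 0.21, 0.1754]
orientation: [-2.228, -2.214, -0.0]
force: [-0.1, -0.0, -4.2]
opening: 0.0081
gripper_force: 45.0
```

Emit:
apply_moves(steps=[0,0,0.02,0,0,0,0,0,0,0,0,0,0,0])

```text
t: 14.98
tool_pos: [0.5938, 0.21, 0.1748]
orientation: [-2.228, -2.214, 0.0]
force: [1.1, -0.2, -4.0]
opening: 0.0081
gripper_force: 45.0
```

Emit:
apply_moves(steps=[0,0,0.02,0,0,0,0,0,0,0,0,0,0,0])

```text
t: 15.15
tool_pos: [0.5939, 0.21, 0.1742]
orientation: [2.228, 2.214, 0.0]
force: [0.7, -0.8, -3.5]
opening: 0.0078
gripper_force: 45.0
```

Emit:
apply_moves(steps=[0,0,0.02,0,0,0,0,0,0,0,0,0,0,0,0,0,0,0,0,0,0])

```text
t: 15.4
tool_pos: [0.5939, 0.2101, 0.174]
orientation: [2.228, 2.214, 0.001]
force: [-0.9, -1.1, 0.8]
opening: 0.0077
gripper_force: 45.0
```

The pin carries the full weight at the expected height. I release gently.

Emit:
apply_moves(steps=[0,0,0,0,0,0,0,0,0,0,0,0,0,0,0,0,0,0,0,0,0,0,0,0,0,0,0,0], grip_force=4)

```text
t: 15.73
tool_pos: [0.594, 0.2101, 0.1739]
orientation: [2.228, 2.214, 0.001]
force: [-0.4, 0.0, 0.6]
opening: 0.0076
gripper_force: 4.0
```

Emit:
apply_moves(steps=[0,0,0,0,0,0,10,0,0,0,0,0,0,12,0,0,0,0,0,0,16,0,0,0,0,0,0,20,0,0,0,0,0,0,25,0,0,0,0,0,0,30,0,0,0,0,0,0,30,0,0,0,0,0,0,30,0,0,0,0,0,0,30])

```text
t: 16.48
tool_pos: [0.5938, 0.21, 0.1736]
orientation: [-2.228, -2.214, 0.0]
force: [0.6, 0.7, -0.2]
opening: 0.0278
gripper_force: 0.0
```

```bash
python3 - <<'E'
from h import *
st=robot.read_state();print(st["tool_pos"],st["t"],st["force"],st["opening"])
im=eyes.read_camera("wrist");sc=eyes.read_camera("scene")
c=np.hstack([im[60:360,170:470],cv2.resize(sc[110:260,360:480],(240,300),interpolation=cv2.INTER_CUBIC)]);cv2.imwrite("pics/w6.png",c[:,:,::-1])
E
```

```text
[0.5938 0.21   0.1736] 16.4833 [ 0.6223  0.7241 -0.2001] 0.027760298429002975
```

View pics/w6.png

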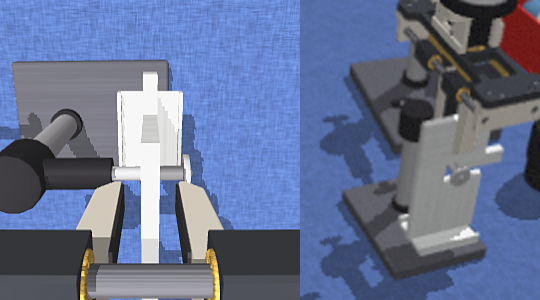

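The picture shows the hanger hanging upright on the pin, between sleeve and head, with the fingers clear on both sides. I retreat straight up.

Emit:
apply_moves(steps=[0,0,-0.2,0,0,0,30,0,0,-0.4,0,0,0,30,0,0,-0.6,0,0,0,30,0,0,-0.6,0,0,0,30,0,0,-0.8,0,0,0,30,0,0,-0.8,0,0,0,30,0,0,-0.6,0,0,0,30,0,0,0,0,0,0,30,0,0,0,0,0,0,30,0,0,0,0,0,0,30,0,0,0,0,0,0,30,0,0,0,0,0,0,30])

```text
t: 17.58
tool_pos: [0.5932, 0.2099, 0.292]
orientation: [-2.227, -2.214, 0.004]
force: [-0.3, 0.9, -0.3]
opening: 0.0277
gripper_force: 0.0
```

Emit:
apply_moves(steps=[0,0,0,0,0,0,30,0,0,0,0,0,0,30,0,0,0,0,0,0,30,0,0,0,0,0,0,30,0,0,0,0,0,0,30,0,0,0,0,0,0,30,0,0,0,0,0,0,30,0,0,0,0,0,0,30,0,0,0,0,0,0,30,0,0,0,0,0,0,30,0,0,0,0,0,0,30,0,0,0,0,0,0,30])

```text
t: 18.58
tool_pos: [0.5938, 0.21, 0.2936]
orientation: [2.228, 2.215, 0.0]
force: [-0.2, -0.3, 0.1]
opening: 0.0279
gripper_force: 0.0
```

```bash
python3 - <<'E'
from h import *
a=eyes.read_camera("scene").astype(int)
for _ in range(5): b=eyes.read_camera("scene").astype(int)
print(np.abs(a-b)[110:260,360:480].max(), robot.read_state()["tool_pos"])
print(robot.close_job())
E
```

```text
16 [0.5939 0.21   0.2936]
the job is handed in; nothing more can be done
None
```

The slotted hanger is hanging on the small dark stand's pin, with the gripper released and withdrawn about 12 cm above; I handed the job in at about 19 s of the 59 s, but no verdict came back.

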